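Load the battery charger and hold its recessed reset

ROBOT

A 7-joint arm with a two-finger parallel gripper is mounted at the origin on the work surface. World frame = base frame: x ahead of the robot, y to its left, z up, the work surface at z = 0. Lengths are in m, angles in rad, forces in N, time in s.
With the tool pointing down it reaches from about 0.4 to 0.85 m from the base axis. Payload 4.5 kg.
Tool frame: the origin (TCP) lies midway between the tips of the shut fingers; the grasp point (between the pads) lies 19 mm behind it; y points along the fingers, z is the direction in which the jaws open and shut, and the axes are right-handed (so a half turn about y gives the same grasp; the last joint's range is limited). The gripper opens to 88 mm and grips with 3 to 60 N. Pads are 18 mm wide; open, the fingers measure 123 mm over their backs; the gripper's body (75 mm by 187 mm) begins 45 mm behind the grasp point.
Start: joints at [-1.29, 0.689, -0.195, 1.565, 0.157, 0.902, -0.215], TCP at [0.153, 0.606, 0.219] pointing down, gripper open.
Joint ranges: [-3.01, 3.01], [-0.46, 2.08], [-1.47, 1.51], [0.13, 2.56], [-1, 4.14], [0.04, 2.09], [-2.66, 2.66]. Speed limits (rad/s): [2.57, 2.57, 3.14, 3.14, 3.14, 3.14, 3.14].

INTERFACE

Orientations are given as a unit quaternion [x, y, z, w].
In Python, from plant import r, snapshot, get_calibration, job, boxes_of gives the robot as it stands. The module is installed in compiled form; this text tells all that it offers.
- The arm moves only by the shell command python3 -m handwheel 'ROWS' [OPENING] [FORCE]. ROWS is JSON, a list that holds one entry, the list of rows, each a list of 6 numbers: the shift along the tool's x, y, z as a fraction of full scale, then the turn, a rotation vector about the tool's x, y, z as a fraction of full scale. In form: [[[x, y, z, wx, wy, wz], ...]]. A call has 1 to 12 rows; each row is the pose to reach, as a shift and turn from the pose commanded when the call began, along the tool's axes at that moment, turning the shorter way round; what a row does not reach only later rows make up. Full scale, the value 1, is 100 cm for a shift and 180 degrees for a turn. A row lasts 1/12 s, in which the tool goes at most 41.7 mm and 7.16 degrees, less where a joint would pass 70% of its speed; a pose out of reach is approached as far as the arm can. A call with a number of a shift or a turn outside -1 to 1 is refused whole. A call with a gripper value outside its range is refused whole. OPENING is the opening, from -1 (shut) to 1 (fully open), set as the call begins (- or left out, the last holds). The fingers move at their own pace and stop on an object; FORCE is the grip in N (left out, the last holds). Time passes only in rows, so rows that repeat a pose let the fingers close. It gives the time, the measured TCP pose, the force and the opening at its end, in the units of the state.
- r.get_state(): the state, without advancing time (a new reading comes with each control period).
- snapshot(name): name is "scene" or "top"; returns the picture (480x640x3 uint8, red, green, blue); there is no depth.
- get_calibration(name): a dict with "fx", "fy", "cx", "cy" (pixels), "T" (4x4, takes a point from camera to world coordinates). Camera axes: x right, y down, z forward; pixel columns grow to the right and rows downward; lengths in m; the calibration is good to about 2 mm. A picture is of the moment at which its call begins. get_calibration takes no time and is no camera call.
- job.finish_job(): hands the job in, once; it reports no verdict.
Trained networks look in the newest picture that a camera, given by its name, has taken for a name from the list of things; names that differ only in an ending like _2 or _b are one class to them, and where a whole thing is asked for, a point or a joint stands for the part that bears it (a point fixed in the world has none). Each returns a list of dicts, best first, with "confidence" (0 to 1); they miss things now and then, are a little off and sometimes report something else, mostly with a low value. They report only what shows in the picture. A call takes as long as a camera call. They do not tell look-alikes from the thing itself.
- boxes_of(thing, camera): "bbox" ([left, top, right, bottom] in pixels, round what is visible of it).
The state is a dict: "clock": time; "q": joint angles; "qd": joint speeds; "joint_torque": joint torques, N m; "tool_pos": TCP position; "eef_rot": TCP orientation; "contact_force": force on the tool from outside, world axes, zero at the start; "moment": the same for the moment, N m; "opening": opening from 0.0 (shut) to 1.0 (fully open).
Only numpy, scipy, OpenCV 4.12 (cv2) and the standard library are available. Lean on these libraries where they do the work, as an engineer would, in place of code of your own. Each camera call takes 0.05 s, during which the arm holds its last target. There are 200 camera calls.

TASK

Stand both battery packs (the black block and the blue round one) upright side by side in the charger's open bay, fully down on its floor, and let go of them. Then take the red-handled awl from the tool rack, reach its point down through the hole in the charger's green head and push the recessed red reset button fully down; finish while still gripping the awl and holding the button down. Leave the chisel, the oil jar and the whetstone where they are.

Things in the scene. Friction and masses are not known exactly. Their poses are not given: they have to be found in the camera images.
- charger: Battery charger fixed to the bench. Origin on the bench surface between its two halves; z up. Its +y half is an open-topped bay (grey walls, black floor), its -y half a green head, 90 x 90 x 60 mm high, centred at y = -41 mm.
- bay_floor (a point): Centre of the bay's inner floor, 10 mm above the bench, at x = 0, y = +55 mm of the charger, axes as the charger's. The bay is 54 mm (x) by 90 mm (y) inside, with walls 6 mm thick and 25 mm high above its floor (tops 35 mm above the bench). The two packs fill it along y in either order, with 6 mm to spare in all; the block fits only with its 50 mm side along the bay's x.
- hole_mouth (a point): Centre of the mouth of the vertical round hole in the top of the green head, 60 mm above the bench, framed by a yellow square. Hole 15 mm across with a 2 mm chamfer. The red button lies inside.
- button_top (a point): Centre of the top of the red reset button (12 mm across) inside the hole, 25 mm below the mouth when not pressed; moves down with the button.
- reset_button (a joint): Travel of the reset button in m: 0 released, 0.005 fully down at its stop. Sprung: starts to move at about 1.4 N, needs 4.5 N to be fully down, and springs back when let go.
- block_pack: Black block battery with an orange band, 50 (x) x 36 (y) x 72 (z) mm, about 0.4 kg, standing upright on the bench. Origin at the centre of its underside, z up.
- round_pack: Blue round battery with a white band, a cylinder 48 mm across and 72 mm high, about 0.35 kg, standing upright on the bench. Origin at the centre of its underside, z up along its axis.
- awl: Awl with a red round handle, standing point down in one of the rack's two holes (which one varies). Origin at the underside of its brass collar (24 mm across, 6 mm high), which rests on the rack's top; z up along the handle. Handle 22 mm across, from 6 to 80 mm above the origin; round steel blade 6 mm across reaches 62 mm below it. About 80 g.
- awl_tip (a point): Rounded point of the awl, 62 mm below the awl's origin on its axis.
- rack: Pale wooden tool rack fixed to the bench, 150 (x) x 50 (y) x 70 (z) mm, with two vertical 11 mm holes at x = -40 and +40 mm. Origin at the centre of its underside.
- chisel: Bystander: chisel with a dark wooden handle, shaped like the awl and standing in the rack's other hole. Origin at the underside of its collar.
- oil_jar: Bystander: small closed jar, 56 mm across and 75 mm high, standing on the bench. Origin at the centre of its underside.
- whetstone: Bystander: reddish flat stone, 45 x 120 x 20 mm, lying on the bench. Origin at the centre of its underside.
Things that resemble listed ones, but are neither listed nor needed, are in the scene too. There is more than one size of the awl; the job needs the middle-sized.

How it is judged:
By the outcome, as a careful person would: the job done as asked, in the order asked, and still so for the second after the job is handed in, while the arm keeps its last pose, push and grip.
It also fails if it takes over 72 s, if anything falls off the work surface, if the arm or the gripper's body presses on something with over 40 N, if the wrist force passes 120 N, or if a joint passes its speed limit or range.

## Working session

There is one attempt and no reset: what is moved stays moved. The work goes in short steps, Python scripts to look and compute and a shell command to move; the robot and the scene stay as the last step left them, time stands still between calls to the robot, and variables do not carry over. Pictures are saved under pics/ and viewed, about 8 in all and at most 12, crops included, and the job is handed in when it is done.

```bash
mkdir -p pics; cat > h.py <<'E'
import numpy as np, cv2
from scipy.spatial.transform import Rotation as R
from plant import r, snapshot, get_calibration, job, boxes_of
def save(cam,fn,crop=None,s=1):
    im=snapshot(cam)[:,:,::-1]
    if crop: im=im[crop[1]:crop[3],crop[0]:crop[2]]
    cv2.imwrite('pics/'+fn,cv2.resize(im,None,fx=s,fy=s,interpolation=cv2.INTER_CUBIC))
def ray(cam,u,v,z):
    c=get_calibration(cam);T=np.array(c['T']);d=T[:3,:3]@[(u-c['cx'])/c['fx'],(v-c['cy'])/c['fy'],1]
    o=T[:3,3];return o+d*(z-o[2])/d[2]
def proj(cam,p):
    c=get_calibration(cam);T=np.array(c['T']);q=T[:3,:3].T@(np.array(p)-T[:3,3])
    return np.array([c['fx']*q[0]/q[2]+c['cx'],c['fy']*q[1]/q[2]+c['cy']])
def st():
    s=r.get_state();return s
E
python3 - <<'E'
from h import *
save('scene','s0.png');save('top','t0.png')
for c in('scene','top'):
    k=get_calibration(c);print(c,k['fx'],k['fy'],k['cx'],k['cy'],np.round(k['T'],3).tolist())
    for t in('charger','block_pack','round_pack','awl','rack','chisel','oil_jar','whetstone','hole_mouth'):
        print(t,[(np.round(b['bbox']).astype(int).tolist(),round(b['confidence'],2)) for b in boxes_of(t,c)[:4]])
s=st();print(s['tool_pos'],s['eef_rot'],np.round(R.from_quat(s['eef_rot']).as_matrix(),3),s['clock'])
E
```

```text
scene 556.6324859491891 556.6324859491891 323.9507327550916 241.0883532945282 [[-0.372, 0.529, -0.763, 1.305], [0.928, 0.206, -0.31, 0.265], [-0.007, -0.823, -0.567, 0.642], [0.0, 0.0, 0.0, 1.0]]
charger [([285, 230, 400, 303], 0.93)]
block_pack [([484, 242, 519, 292], 0.8)]
round_pack [([271, 318, 310, 381], 0.5)]
awl [([133, 219, 149, 270], 0.9), ([146, 188, 173, 279], 0.66)]
rack [([167, 194, 239, 266], 0.73)]
chisel [([203, 167, 218, 207], 0.58)]
oil_jar [([270, 318, 310, 380], 0.96)]
whetstone [([303, 213, 360, 231], 0.59)]
hole_mouth [([286, 231, 401, 303], 0.58)]
top 613.2761889085418 613.2761889085418 319.08248629453965 239.97102032025344 [[-0.017, -0.997, 0.071, 0.482], [-1.0, 0.015, -0.018, -0.024], [0.017, -0.071, -0.997, 1.406], [0.0, 0.0, 0.0, 1.0]]
charger [([256, 235, 344, 278], 0.58)]
block_pack [([165, 287, 194, 315], 0.65)]
round_pack [([167, 210, 194, 232], 0.81)]
awl [([426, 188, 455, 210], 0.69), ([455, 204, 472, 211], 0.64), ([281, 142, 311, 169], 0.34)]
rack [([424, 225, 458, 297], 0.87), ([284, 143, 313, 168], 0.72), ([256, 238, 341, 279], 0.65)]
chisel [([437, 274, 456, 284], 0.62), ([438, 238, 454, 249], 0.6)]
oil_jar [([282, 142, 312, 173], 0.84)]
whetstone [([314, 313, 372, 345], 0.95)]
hole_mouth [([256, 234, 343, 278], 0.66)]
[0.15266697 0.60607838 0.21854544] [-0.7017136   0.08703561 -0.08703301  0.70174645] [[ 0.97   0.     0.244]
 [-0.244  0.     0.97 ]
 [-0.    -1.     0.   ]] 1.0
```

View pics/s0.png

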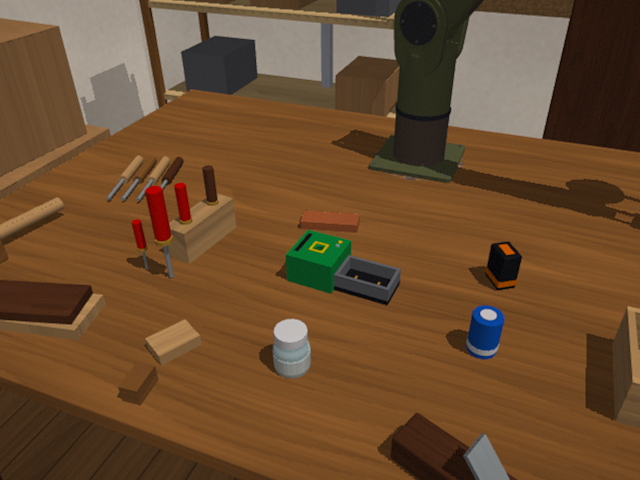

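View pics/t0.png

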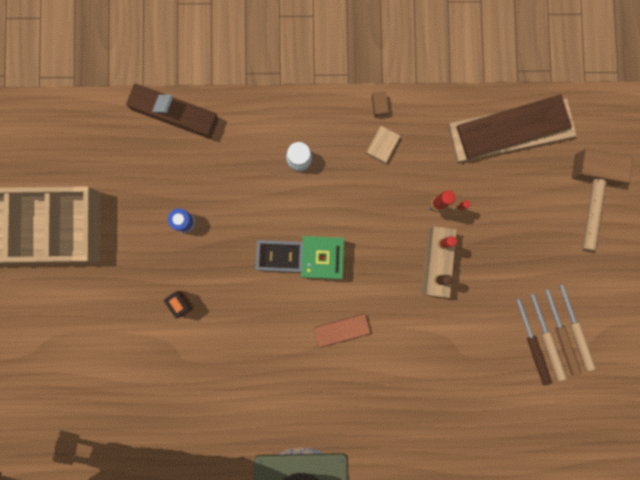

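The scene view shows the charger at about (340,265), block at (503,265), blue pack at (486,332), and the rack at (203,230) with the red awl in its near hole. A larger and a smaller red awl stand outside the rack as decoys. The top view shows the block at (178,304), round pack at (180,220), yellow square at (322,257) and awl handle top at (452,242).

```bash
python3 - <<'E'
from h import *
im=snapshot('top');hsv=cv2.cvtColor(im,cv2.COLOR_RGB2HSV)
def seg(n,lo,hi,roi,z):
    m=np.zeros(im.shape[:2],np.uint8);x0,y0,x1,y1=roi
    m[y0:y1,x0:x1]=cv2.inRange(hsv,np.array(lo),np.array(hi))[y0:y1,x0:x1]
    cs=cv2.findContours(m,0,2)[0];c=max(cs,key=cv2.contourArea);rc=cv2.minAreaRect(c)
    W=[ray('top',u,v,z) for u,v in cv2.boxPoints(rc)];W=np.array(W);e1=W[1]-W[0];e2=W[2]-W[1]
    print(n,'c',np.round(W.mean(0),4),'sides',np.round([np.linalg.norm(e1),np.linalg.norm(e2)],4),'ang',np.round([np.degrees(np.arctan2(e[1],e[0])) for e in(e1,e2)],1),'px',np.round(rc[0],1))
seg('green',(45,100,40),(85,255,255),(290,225,360,290),.06)
seg('yellow',(22,120,120),(35,255,255),(310,245,335,270),.06)
seg('orange',(5,150,120),(20,255,255),(160,285,200,325),.072)
seg('blocktop',(0,0,0),(180,255,60),(160,285,200,325),.072)
seg('white',(0,0,150),(180,90,255),(165,205,195,235),.072)
seg('blue',(100,120,60),(130,255,255),(160,200,200,240),.072)
seg('awlred',(0,170,130),(6,255,255),(440,230,465,250),.15)
seg('bay',(0,0,0),(180,110,110),(250,235,303,278),.035)
seg('rack',(8,40,130),(25,140,255),(420,220,458,300),.07)
def crop(n,x0,y0,x1,y1,s):
    return cv2.resize(im[y0:y1,x0:x1,::-1],(x1*s-x0*s,y1*s-y0*s),interpolation=cv2.INTER_CUBIC)
a=crop('',150,200,350,330,4)
cv2.imwrite('pics/c1.png',a)
im2=snapshot('scene')[:,:,::-1]
b=cv2.resize(im2[160:300,120:250],None,fx=4,fy=4,interpolation=cv2.INTER_CUBIC)
cv2.imwrite('pics/c2.png',np.hstack([b[:400],cv2.resize(crop('',420,180,480,310,4),(185,400))]))
E
```

```text
green c [ 0.5391 -0.0555  0.06  ] sides [0.0876 0.0875] ang [ -3.6 -93.6] px [322.5 257.7]
yellow c [ 0.5417 -0.0544  0.06  ] sides [0.0286 0.0264] ang [ -0.9 -90.9] px [322.  256.5]
orange c [0.443  0.2634 0.072 ] sides [0.0177 0.0312] ang [ -57.  -146.6] px [175.5 304.3]
blocktop c [0.4445 0.2463 0.072 ] sides [0.0323 0.0494] ang [-91.  179.9] px [183.5 303.5]
white c [0.6278 0.2581 0.072 ] sides [0.026  0.0263] ang [-90.8 179.9] px [178. 219.]
blue c [0.6273 0.2561 0.072 ] sides [0.0418 0.045 ] ang [ -26.5 -117.5] px [178.9 219.2]
awlred c [ 0.5655 -0.3177  0.15  ] sides [0.0228 0.0165] ang [-90.9 178.1] px [450.5 241. ]
bay c [0.5465 0.0411 0.035 ] sides [0.0939 0.0559] ang [-90.9 179.2] px [279.  255.5]
rack c [ 0.531  -0.3088  0.07  ] sides [0.0816 0.1729] ang [-90.8 178.1] px [438.5 259.5]
```

View pics/c1.png

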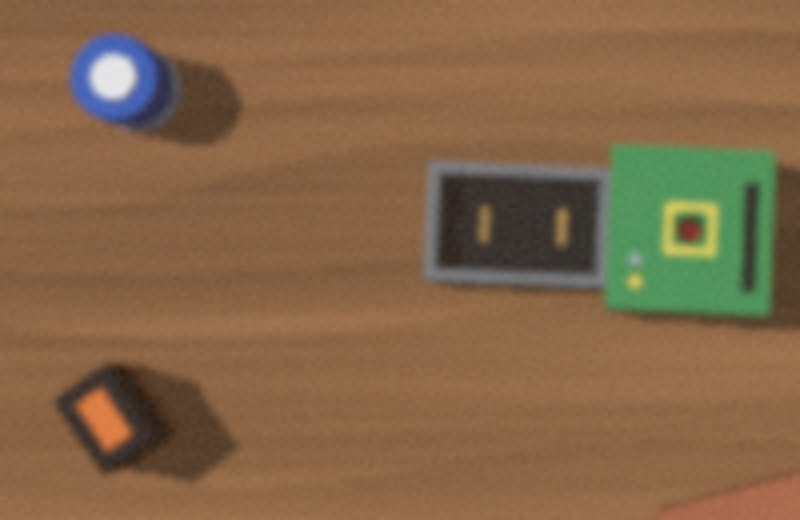

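View pics/c2.png

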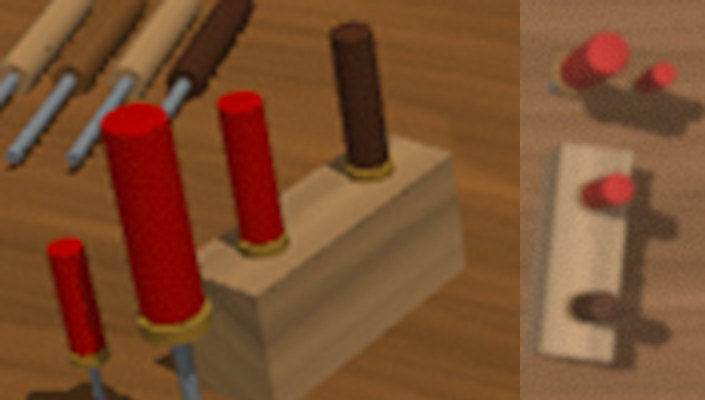

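The crops show the block's label with its long side about 33° from world x, and the yellow square centred at about (322.5,257.2). The middle awl is in the rack hole on the +x side and the chisel is in the other.

```bash
cat >> h.py <<'E'
def go(p,jaw=None):
    """shift and turn (handwheel units) from the measured pose to tcp p, jaw angle deg, tool down"""
    s=r.get_state();M=R.from_quat(s['eef_rot']).as_matrix()
    d=M.T@(np.array(p)-s['tool_pos'])
    if jaw is None: jaw=np.degrees(np.arctan2(M[1,2],M[0,2]))
    a=np.radians(jaw);z=np.array([np.cos(a),np.sin(a),0]);y=np.array([0,0,-1.]);T=np.c_[np.cross(y,z),y,z]
    w=R.from_matrix(M.T@T).as_rotvec()/np.pi
    print('shift',np.round(d,4),'turn',np.round(w,4),'rows>=',np.round(max(np.linalg.norm(d)/.0417,np.linalg.norm(w)*180/7.16),1),'jawnow',np.round(np.degrees(np.arctan2(M[1,2],M[0,2])),1))
E
python3 - <<'E'
from h import *
f=lambda P,z:np.array([ray('top',150+(u)/4-.375,200+v/4-.375,z) for u,v in P])
G=f([(611,147),(776,152),(771,316),(604,309)],.06);print(G.round(4)[:,:2].tolist(),G.mean(0).round(4))
ang=lambda v:np.degrees(np.arctan2(v[1],v[0])).round(1)
print('yaws',ang(G[0]-G[1])-90,ang(G[3]-G[2])-90,ang(G[0]-G[3]),ang(G[1]-G[2]))
Y=f([(663,201),(718,203),(716,257),(662,255)],.06);print('hole',Y.mean(0).round(4))
B=f([(430,160),(424,279)],.035);print('bay end outer',B.round(4),B.mean(0).round(4),ang(B[0]-B[1]))
B=f([(443,174),(437,268)],.035);print('bay end inner',B.round(4),B.mean(0).round(4))
T=f([(57,402),(113,365)],.072);print('block',T.round(4),np.linalg.norm(T[0]-T[1]).round(4),ang(T[0]-T[1]))
im=snapshot('scene');hsv=cv2.cvtColor(im,cv2.COLOR_RGB2HSV)
def seg(n,lo,hi,roi,z):
    m=np.zeros(im.shape[:2],np.uint8);x0,y0,x1,y1=roi
    m[y0:y1,x0:x1]=cv2.inRange(hsv,np.array(lo),np.array(hi))[y0:y1,x0:x1]
    M=cv2.moments(m,True);u,v=M['m10']/M['m00'],M['m01']/M['m00'];print(n,round(u,1),round(v,1),M['m00'],ray('scene',u,v,z).round(4))
seg('yellow',(22,120,120),(35,255,255),(300,235,335,258),.06)
seg('orange',(5,150,120),(20,255,255),(485,238,522,262),.072)
seg('white',(0,0,150),(180,90,255),(470,300,505,322),.072)
# awl handle top centre, chisel & rack from c2 (hand): awl top ellipse (241,99)/4
for n,u,v,z in[('awltop',241,101,.15),('awlcollar',264,243,.073),('bigtop',137,118,.17),('chtop',352,33,.15)]:
    print(n,ray('scene',120+u/4-.4,160+v/4-.4,z).round(4))
print('awltop top',ray('top',420+(619-520)*60/185,180+188*130/400,.15).round(4),'big', ray('top',420+(608-520)*60/185,180+52*130/400,.17).round(4))
for a,b in[((541,352),(566,146)),((611,360),(632,150))]:
    A=[ray('top',420+(u-520)*60/185,180+v*130/400,.07) for u,v in(a,b)];print('rack',np.round(A,4).tolist(),ang(A[1]-A[0]))
go([.443,.263,.12],33)
E
```

```text
[[0.5866, -0.012], [0.5825, -0.1027], [0.4924, -0.0982], [0.4978, -0.0068]] [ 0.5398 -0.0549  0.06  ]
yaws -2.5999999999999943 -3.299999999999997 -3.3 -2.9
hole [ 0.5408 -0.0545  0.06  ]
bay end outer [[0.5828 0.0896 0.035 ]
 [0.5164 0.0935 0.035 ]] [0.5496 0.0915 0.035 ] -3.4
bay end inner [[0.5749 0.0824 0.035 ]
 [0.5224 0.0862 0.035 ]] [0.5486 0.0843 0.035 ]
block [[0.4524 0.2884 0.072 ]
 [0.4718 0.2584 0.072 ]] 0.0358 122.8
yellow 318.7 246.7 104.0 [ 0.5429 -0.0554  0.06  ]
orange 500.7 245.9 283.0 [0.4394 0.2513 0.072 ]
white 488.3 314.0 148.0 [0.6292 0.2572 0.072 ]
awltop [ 0.571  -0.3175  0.15  ]
awlcollar [ 0.5713 -0.3183  0.073 ]
bigtop [ 0.6301 -0.3273  0.17  ]
chtop [ 0.4939 -0.3061  0.15  ]
awltop top [ 0.5652 -0.321   0.15  ] big [ 0.6543 -0.3119  0.17  ]
rack [[0.4551, -0.2809, 0.07], [0.6011, -0.3031, 0.07]] -8.6
rack [[0.4486, -0.3304, 0.07], [0.5975, -0.3501, 0.07]] -7.6
shift [ 0.3654  0.0985 -0.2618] turn [-0.      0.2381 -0.    ] rows>= 11.0 jawnow 75.9
```

```bash
python3 -m handwheel '[[[0.364,0.098,-0.265,0,0.238,0],[0.364,0.098,-0.265,0,0.238,0],[0.364,0.098,-0.265,0,0.238,0],[0.364,0.098,-0.265,0,0.238,0],[0.364,0.098,-0.265,0,0.238,0],[0.364,0.098,-0.265,0,0.238,0],[0.364,0.098,-0.265,0,0.238,0],[0.364,0.098,-0.265,0,0.238,0],[0.364,0.098,-0.265,0,0.238,0],[0.364,0.098,-0.265,0,0.238,0],[0.364,0.098,-0.265,0,0.238,0],[0.364,0.098,-0.265,0,0.238,0]]]' 1 40
python3 -m handwheel '[[[0,0,0,0,0,0],[0,0,0,0,0,0],[0,0,0,0,0,0]]]'
python3 - <<'E'
from h import *
save('scene','s1.png',(380,120,600,330),3); save('top','t1.png')
go([.441,.260,.032],33)
E
```

```text
clock: 2.15
tool_pos: [0.4464, 0.2509, 0.1194]
eef_rot: [0.621, -0.34, 0.343, -0.618]
contact_force: [-0.3, -0.3, 0.5]
opening: 1.001
clock: 2.4
tool_pos: [0.44, 0.2621, 0.1208]
eef_rot: [-0.621, 0.337, -0.336, 0.622]
contact_force: [0.4, 0.1, 0.5]
opening: 0.999
shift [ 0.0025  0.0888 -0.0004] turn [-0.0002  0.0012 -0.0004] rows>= 2.1 jawnow 33.2
```

View pics/s1.png

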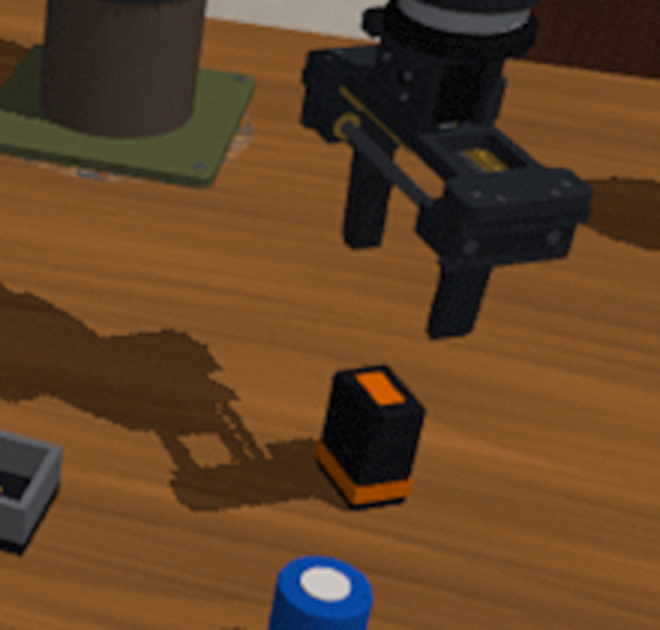

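The fingers straddle the block along its long side, with tips at crop (363,245) and (450,335) and the block label at crop (380,388). I'll check the lateral offset numerically.

```bash
python3 - <<'E'
from h import *
print(ray('scene',380+380/3,120+388/3,.072).round(4))
P=[(335,371),(386,366),(424,410),(371,420)]
print([ray('scene',380+u/3,120+v/3,.072).round(4)[:2].tolist() for u,v in P],np.mean([ray('scene',380+u/3,120+v/3,.072) for u,v in P],0))
E
```

```text
[0.4463 0.2625 0.072 ]
[[0.4381, 0.2355], [0.4218, 0.263], [0.4596, 0.2886], [0.4805, 0.2615]] [0.45000238 0.26216108 0.072     ]
```

```bash
python3 -m handwheel '[[[0.003,0.03,0.004,0,0.001,0],[0.003,0.06,0.004,0,0.001,0],[0.003,0.089,0.004,0,0.001,0],[0.003,0.089,0.004,0,0.001,0],[0.003,0.089,0.004,0,0.001,0]]]' 1 40
python3 -m handwheel '[[[0,0,0,0,0,0],[0,0,0,0,0,0],[0,0,0,0,0,0],[0,0,0,0,0,0],[0,0,0,0,0,0],[0,0,0,0,0,0],[0,0,0,0,0,0],[0,0,0,0,0,0]]]' -1 40
python3 -m handwheel '[[[0,-0.03,0,0,0,0],[0,-0.06,0,0,0,0],[0,-0.1,0,0,0,0],[0,-0.1,0,0,0,0],[0,-0.1,0,0,0,0]]]'
python3 -c "
from h import *
print(proj('top',[.546,.04,.035]));go([.5446,.0150,.132],-3)"
```

```text
clock: 2.92
tool_pos: [0.4444, 0.2605, 0.031]
eef_rot: [0.622, -0.338, 0.337, -0.621]
contact_force: [0.1, -0.2, -0.0]
opening: 1.002
clock: 3.58
tool_pos: [0.4447, 0.259, 0.032]
eef_rot: [0.622, -0.339, 0.338, -0.62]
contact_force: [-3.3, -1.8, 7.2]
opening: 0.565
clock: 4.0
tool_pos: [0.447, 0.2605, 0.1328]
eef_rot: [-0.62, 0.338, -0.339, 0.622]
contact_force: [-0.6, 0.2, -5.9]
opening: 0.563
[279.49084749 255.7164084 ]
shift [ 0.2592  0.0005 -0.051 ] turn [-0.0012  0.199  -0.0005] rows>= 6.3 jawnow 32.8
```

```bash
python3 -m handwheel '[[[0.259,0,-0.051,0,0.199,0],[0.259,0,-0.051,0,0.199,0],[0.259,0,-0.051,0,0.199,0],[0.259,0,-0.051,0,0.199,0],[0.259,0,-0.051,0,0.199,0],[0.259,0,-0.051,0,0.199,0],[0.259,0,-0.051,0,0.199,0],[0.259,0.035,-0.051,0,0.199,0],[0.259,0.035,-0.051,0,0.199,0],[0.259,0.035,-0.051,0,0.199,0],[0.259,0.035,-0.051,0,0.199,0],[0.259,0.035,-0.051,0,0.199,0]]]'
python3 - <<'E'
from h import *
s=st();print(s['tool_pos'])
im=snapshot('scene')[:,:,::-1];cv2.imwrite('pics/s2.png',cv2.resize(im[150:320,260:440],None,fx=4,fy=4,interpolation=cv2.INTER_CUBIC))
go([.5446,.0145,.08],-3)
E
```

```text
clock: 5.0
tool_pos: [0.5436, 0.0156, 0.0969]
eef_rot: [-0.487, 0.512, -0.512, 0.487]
contact_force: [0.1, 0.5, -4.4]
opening: 0.562
[0.54361535 0.01564075 0.09691871]
shift [0.0011 0.0173 0.0007] turn [-0.0004  0.0006 -0.0002] rows>= 0.4 jawnow -2.9
```

View pics/s2.png

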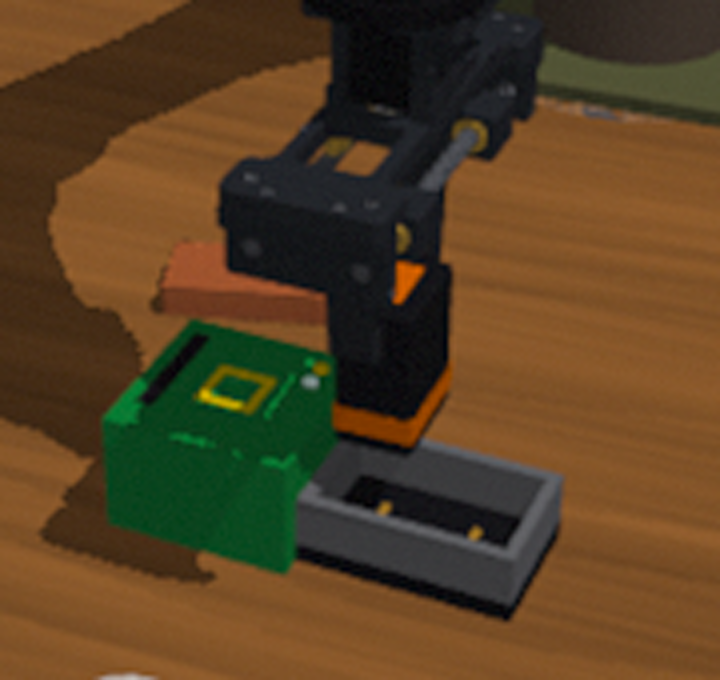

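```bash
python3 - <<'E'
from h import *
f=lambda u,v,z:ray('scene',260+u/4-.375,150+v/4-.375,z)
c,s=np.cos(np.radians(-3.1)),np.sin(np.radians(-3.1))
def loc(p): d=p[:2]-np.array([.546,.040]);return np.round([c*d[0]+s*d[1],-s*d[0]+c*d[1]+.055],4)
for n,u,v,z in[('blk +x+y',412,452,.066),('blk -x+y',449,393,.066),('bay outer -x+y (-33,106)',563,478,.035),('outer +x+y (33,106)',513,580,.035),('head (45,4)',293,463,.06),('head -45,4',333,358,.06),('head 45,-86',106,418,.06),('yellow',238,388,.06),('TCP',0,0,0)]:
    p=f(u,v,z) if n!='TCP' else np.array(st()['tool_pos']); print(n,p.round(4),loc(p))
E
```

```text
blk +x+y [0.5675 0.0367 0.066 ] [0.0217 0.0529]
blk -x+y [0.5197 0.0381 0.066 ] [-0.0261  0.0516]
bay outer -x+y (-33,106) [0.5218 0.0934 0.035 ] [-0.0271  0.107 ]
outer +x+y (33,106) [0.5977 0.0926 0.035 ] [0.0488 0.1104]
head (45,4) [ 0.5861 -0.0111  0.06  ] [0.0428 0.0061]
head -45,4 [ 0.5042 -0.0229  0.06  ] [-0.0383 -0.01  ]
head 45,-86 [ 0.5853 -0.1007  0.06  ] [ 0.0469 -0.0834]
yellow [ 0.5425 -0.0547  0.06  ] [ 0.0016 -0.0397]
TCP [0.5439 0.0156 0.0973] [-0.0008  0.0305]
```

```bash
cat > fit.py <<'E'
from h import *
from scipy.optimize import minimize
def rect(x0,x1,y0,y1,z):
    t=np.linspace(0,1,60);P=[(x0,y0),(x1,y0),(x1,y1),(x0,y1),(x0,y0)]
    return np.concatenate([np.c_[a[0]+(b[0]-a[0])*t,a[1]+(b[1]-a[1])*t,0*t+z] for a,b in zip(P,P[1:])])
def visible(P): return P
def fit(cam,fn,lines,x0,yaw0,sig=1.0):
    g=cv2.GaussianBlur(cv2.imread(fn).astype(np.float32),(0,0),sig)
    G=sum(np.hypot(cv2.Sobel(g[:,:,i],5,1,0),cv2.Sobel(g[:,:,i],5,0,1)) for i in range(3))
    P=np.concatenate(lines)
    def cost(v):
        c,s=np.cos(v[2]*10),np.sin(v[2]*10);W=np.c_[v[0]+c*P[:,0]-s*P[:,1],v[1]+s*P[:,0]+c*P[:,1],P[:,2]]
        k=get_calibration(cam);T=np.array(k['T']);q=(W-T[:3,3])@T[:3,:3]
        u=k['fx']*q[:,0]/q[:,2]+k['cx'];w=k['fy']*q[:,1]/q[:,2]+k['cy']
        return -cv2.remap(G,u.astype(np.float32)[None],w.astype(np.float32)[None],1).mean()
    best=None
    for dx in(-.004,0,.004):
        for dy in(-.004,0,.004):
            o=minimize(cost,[x0[0]+dx,x0[1]+dy,np.radians(yaw0)/10],method='Nelder-Mead',options=dict(initial_simplex=np.array([x0[0]+dx,x0[1]+dy,np.radians(yaw0)/10])+np.array([[0,0,0],[.003,0,0],[0,.003,0],[0,0,.004]]),xatol=1e-5,fatol=1e-3))
            if best is None or o.fun<best.fun:best=o
    return np.round([*best.x[:2],np.degrees(best.x[2]*10),best.fun],4)
E
python3 - <<'E'
from fit import *
head=rect(-.045,.045,-.086,.004,.06);bi=rect(-.027,.027,.01,.1,.035);bo=rect(-.033,.033,.004,.106,.035)[60:]
bo=bo[:]
yel=rect(-.0135,.0135,-.0545,-.0275,.06)
for cam,fn in(('top','pics/t0.png'),('scene','pics/s0.png')):
    for n,L in(('head',[head]),('bay',[bi,bo]),('all',[head,bi,bo])):
        v=fit(cam,fn,L,(.543,-.014),-3.1);a=np.radians(v[2]);print(cam,n,v,'bayc',np.round(v[:2]+.055*np.array([-np.sin(a),np.cos(a)]),4),'hole',np.round(v[:2]-.041*np.array([-np.sin(a),np.cos(a)]),4))
E
```

```text
top head [ 5.43200e-01 -6.20000e-03 -3.06690e+00 -2.53039e+02] bayc [0.5461 0.0487] hole [ 0.541  -0.0471]
top bay [ 5.437000e-01 -1.370000e-02 -3.063100e+00 -3.104339e+02] bayc [0.5466 0.0412] hole [ 0.5415 -0.0546]
top all [ 5.433000e-01 -1.380000e-02 -3.442700e+00 -2.868187e+02] bayc [0.5466 0.0411] hole [ 0.5408 -0.0547]Traceback (most recent call last):
  File "<stdin>", line 7, in <module>
  File "fit.py", line 19, in fit
    o=minimize(cost,[x0[0]+dx,x0[1]+dy,np.radians(yaw0)/10],method='Nelder-Mead',options=dict(initial_simplex=np.array([x0[0]+dx,x0[1]+dy,np.radians(yaw0)/10])+np.array([[0,0,0],[.003,0,0],[0,.003,0],[0,0,.004]]),xatol=1e-5,fatol=1e-3))
    res = _minimize_neldermead(fun, x0, args, callback, bounds=bounds,
                               **options)
    fxcc = func(xcc)
    fx = function(np.copy(x), *(wrapper_args + args))
  File "fit.py", line 13, in cost
    k=get_calibration(cam);T=np.array(k['T']);q=(W-T[:3,3])@T[:3,:3]
ValueError: time passes only in moves, steps and waits
```

```bash
sed -i 's/^def fit/from functools import lru_cache\ncal=lru_cache(get_calibration)\ndef fit/; s/k=get_calibration(cam);T=np.array(k\[.T.\]);q=(W/k=cal(cam);T=np.array(k["T"]);q=(W/' fit.py
python3 - <<'E'
from fit import *
head=rect(-.045,.045,-.086,.004,.06);bi=rect(-.027,.027,.01,.1,.035);bo=rect(-.033,.033,.004,.106,.035)[60:]
for n,L in(('bay',[bi[60:],bo]),('all',[head,bi[60:],bo])):
    v=fit('scene','pics/s0.png',L,(.543,-.014),-3.1);a=np.radians(v[2]);print(n,v,'bayc',np.round(v[:2]+.055*np.array([-np.sin(a),np.cos(a)]),4),'hole',np.round(v[:2]-.041*np.array([-np.sin(a),np.cos(a)]),4))
print(st()['clock'],st()['tool_pos'])
# block in hand, s-image at original scale
im=cv2.imread('pics/s2.png');full=np.zeros((480,640,3),np.uint8);full[150:320,260:440]=cv2.resize(im,(180,170),interpolation=cv2.INTER_AREA);cv2.imwrite('pics/s2f.png',full)
t=np.linspace(0,1,60)
top=rect(-.025,.025,-.018,.018,.072);bot=rect(-.025,.025,-.018,.018,0)
L=[bot[60:120]*1]  # +x edge occluded partly
e1=bot[60:120];e2=bot[120:180];v1=np.c_[0*t-.025,0*t+.018,t*.072]
for e in(e1,e2,v1): e[:,2]+=.066
print('blk',fit('scene','pics/s2f.png',[e1[30:],e2,v1],(.544,.0156),-2.9,0.7))
E
```

```text
bay [ 5.458000e-01 -1.460000e-02 -3.540000e+00 -2.682754e+02] bayc [0.5492 0.0403] hole [ 0.5433 -0.0555]
all [ 5.46300e-01 -1.45000e-02 -3.15930e+00 -2.67483e+02] bayc [0.5493 0.0404] hole [ 0.544  -0.0554]
5.05 [0.54392366 0.01562345 0.09727991]
blk [ 5.391000e-01  1.710000e-02 -1.247000e-01 -4.207979e+02]
```

```bash
python3 -m handwheel '[[[-0.001,0.01,0.003,0,0.001,0],[-0.001,0.02,0.003,0,0.001,0],[-0.001,0.026,0.003,0,0.001,0],[-0.001,0.028,0.003,0,0.001,0],[-0.001,0.030,0.003,0,0.001,0],[-0.001,0.032,0.003,0,0.001,0],[-0.001,0.034,0.003,0,0.001,0],[-0.001,0.036,0.003,0,0.001,0],[-0.001,0.036,0.003,0,0.001,0]]]'
```

```text
clock: 5.8
tool_pos: [0.5464, 0.0154, 0.0603]
eef_rot: [-0.486, 0.514, -0.514, 0.486]
contact_force: [-0.5, -0.3, -5.5]
opening: 0.562
```

```bash
python3 -m handwheel '[[[0,0.004,0,0,0,0],[0,0.008,0,0,0,0],[0,0.012,0,0,0,0],[0,0.015,0,0,0,0],[0,0.016,0,0,0,0],[0,0.016,0,0,0,0]]]'
python3 -m handwheel '[[[0,0.001,0,0,0,0],[0,0.002,0,0,0,0],[0,0.003,0,0,0,0],[0,0.003,0,0,0,0]]]'
```

```text
clock: 6.3
tool_pos: [0.5464, 0.0155, 0.0441]
eef_rot: [-0.486, 0.514, -0.513, 0.486]
contact_force: [-0.8, 0.8, -5.5]
opening: 0.568
clock: 6.63
tool_pos: [0.5464, 0.0155, 0.042]
eef_rot: [-0.486, 0.514, -0.514, 0.486]
contact_force: [-3.0, -0.4, 0.7]
opening: 0.565
```

```bash
python3 -m handwheel '[[[0.001,-0.001,0,0,0,0],[0.002,-0.001,0,0,0,0],[0.002,-0.001,0,0,0,0]]]'
python3 -m handwheel '[[[0.001,0,0,0,0,0],[0.002,0,0,0,0,0],[0.002,0,0,0,0,0]]]'
python3 -m handwheel '[[[0.001,0,0,0,0,0],[0.002,0,0,0,0,0],[0.002,0,0,0,0,0]]]'
```

```text
clock: 6.88
tool_pos: [0.5463, 0.0133, 0.0424]
eef_rot: [-0.486, 0.514, -0.514, 0.486]
contact_force: [-1.3, 1.0, -4.7]
opening: 0.565
clock: 7.13
tool_pos: [0.5462, 0.0112, 0.0424]
eef_rot: [-0.486, 0.514, -0.514, 0.486]
contact_force: [-1.2, -0.3, -5.5]
opening: 0.565
clock: 7.38
tool_pos: [0.5461, 0.0091, 0.0424]
eef_rot: [-0.486, 0.514, -0.514, 0.486]
contact_force: [-0.7, 0.6, -5.6]
opening: 0.566
```

```bash
python3 -m handwheel '[[[0.001,0,0,0,0,0],[0.002,0,0,0,0,0],[0.002,0,0,0,0,0]]]'
python3 -m handwheel '[[[0.001,0,0,0,0,0],[0.002,0,0,0,0,0],[0.002,0,0,0,0,0]]]'
```

```text
clock: 7.63
tool_pos: [0.5461, 0.0088, 0.0425]
eef_rot: [-0.486, 0.514, -0.513, 0.487]
contact_force: [-1.7, 3.2, -4.2]
opening: 0.564
clock: 7.88
tool_pos: [0.546, 0.0085, 0.0426]
eef_rot: [-0.486, 0.514, -0.512, 0.487]
contact_force: [-1.2, 8.1, -3.3]
opening: 0.561
```

```bash
python3 -m handwheel '[[[-0.004,0,0,0,0,0],[-0.0045,0.0005,0,0,0,0],[-0.0045,0.0007,0,0,0,0]]]'
python3 -m handwheel '[[[0,0,0,0,0,0],[0,0,0,0,0,0],[0,0,0,0,0,0],[0,0,0,0,0,0],[0,0,0,0,0,0]]]' 1
python3 -m handwheel '[[[0,-0.03,0,0,0,0],[0,-0.06,0,0,0,0],[0,-0.1,0,0,0,0],[0,-0.1,0,0,0,0],[0,-0.1,0,0,0,0]]]'
python3 -c "
from h import *
go([.628,.257,.12],-3)"
```

```text
clock: 8.13
tool_pos: [0.5461, 0.0098, 0.0421]
eef_rot: [0.486, -0.514, 0.514, -0.486]
contact_force: [-2.0, 1.9, 0.8]
opening: 0.566
clock: 8.55
tool_pos: [0.547, 0.0095, 0.042]
eef_rot: [0.486, -0.513, 0.514, -0.486]
contact_force: [-0.2, -0.3, 0.3]
opening: 0.919
clock: 8.97
tool_pos: [0.5482, 0.0098, 0.144]
eef_rot: [0.484, -0.512, 0.515, -0.487]
contact_force: [-0.4, 0.9, 1.0]
opening: 0.997
shift [-0.2512  0.0245  0.0658] turn [-0.0018 -0.001  -0.0002] rows>= 6.3 jawnow -3.2
```

```bash
python3 -m handwheel '[[[-0.251,0.024,0.066,0,0,0],[-0.251,0.024,0.066,0,0,0],[-0.251,0.024,0.066,0,0,0],[-0.251,0.024,0.066,0,0,0],[-0.251,0.024,0.066,0,0,0],[-0.251,0.024,0.066,0,0,0],[-0.251,0.024,0.066,0,0,0],[-0.251,0.024,0.066,0,0,0],[-0.251,0.024,0.066,0,0,0],[-0.251,0.024,0.066,0,0,0]]]'
python3 - <<'E'
from h import *
save('scene','s3.png',(260,130,540,370),2.8)
go([.6285,.2577,.032],-3)
E
```

```text
clock: 9.8
tool_pos: [0.6255, 0.254, 0.1169]
eef_rot: [0.487, -0.514, 0.514, -0.484]
contact_force: [-0.2, -0.8, 0.3]
opening: 1.0
shift [-0.0043  0.0853  0.0025] turn [ 0.0003 -0.0018  0.0008] rows>= 2.0 jawnow -3.3
```

View pics/s3.png

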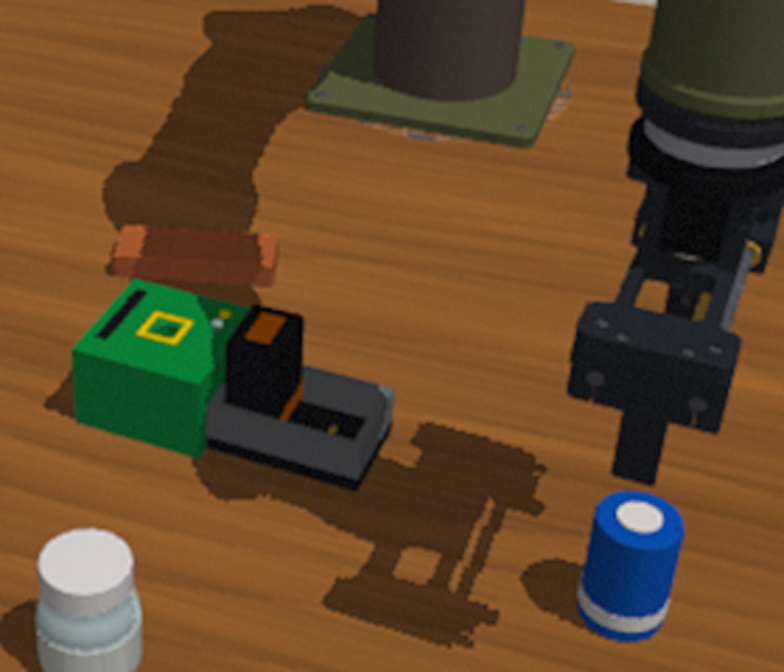

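The block stands upright in the bay next to the head, at about crop (265,360). The fingers line up with the blue pack, whose cap is at crop (638,518).

```bash
python3 -m handwheel '[[[-0.004,0.03,0.002,0,-0.002,0],[-0.004,0.06,0.002,0,-0.002,0],[-0.004,0.085,0.002,0,-0.002,0],[-0.004,0.085,0.002,0,-0.002,0],[-0.004,0.085,0.002,0,-0.002,0]]]'
python3 -m handwheel '[[[0,0,0,0,0,0],[0,0,0,0,0,0],[0,0,0,0,0,0],[0,0,0,0,0,0],[0,0,0,0,0,0],[0,0,0,0,0,0],[0,0,0,0,0,0],[0,0,0,0,0,0]]]' -1 40
python3 -m handwheel '[[[0,-0.03,0,0,0,0],[0,-0.06,0,0,0,0],[0,-0.1,0,0,0,0],[0,-0.1,0,0,0,0],[0,-0.1,0,0,0,0]]]'
python3 -c "
from h import *
go([.5475,.07,.132],-3)"
```

```text
clock: 10.27
tool_pos: [0.6275, 0.2584, 0.0321]
eef_rot: [-0.488, 0.513, -0.513, 0.486]
contact_force: [-0.4, 0.5, 0.7]
opening: 0.999
clock: 10.93
tool_pos: [0.628, 0.261, 0.0332]
eef_rot: [-0.488, 0.512, -0.512, 0.488]
contact_force: [-1.6, 1.5, 3.5]
opening: 0.535
clock: 11.35
tool_pos: [0.6295, 0.2612, 0.1345]
eef_rot: [0.486, -0.512, 0.513, -0.489]
contact_force: [-0.2, -0.1, -4.2]
opening: 0.533
shift [ 0.195   0.0019 -0.0726] turn [-0.0012  0.0011 -0.0006] rows>= 5.0 jawnow -2.8
```

```bash
python3 -m handwheel '[[[0.203,0,-0.070,0,0,0],[0.203,0,-0.070,0,0,0],[0.203,0,-0.070,0,0,0],[0.203,0,-0.070,0,0,0],[0.203,0,-0.070,0,0,0],[0.203,0,-0.070,0,0,0],[0.203,0,-0.070,0,0,0],[0.203,0,-0.070,0,0,0],[0.203,0.010,-0.070,0,0,0],[0.203,0.010,-0.070,0,0,0],[0.203,0.010,-0.070,0,0,0]]]'
python3 - <<'E'
from h import *
im=snapshot('scene')[:,:,::-1];cv2.imwrite('pics/s4f.png',im);cv2.imwrite('pics/s4.png',cv2.resize(im[150:320,260:440],None,fx=4,fy=4,interpolation=cv2.INTER_CUBIC))
go([.549,.0592,.1],-3)
E
```

```text
clock: 12.27
tool_pos: [0.5477, 0.0631, 0.1214]
eef_rot: [-0.489, 0.512, -0.511, 0.488]
contact_force: [-0.5, -0.6, -3.8]
opening: 0.534
shift [0.0036 0.0219 0.0011] turn [ 0.0005  0.0018 -0.0001] rows>= 0.5 jawnow -2.7
```

View pics/s4.png

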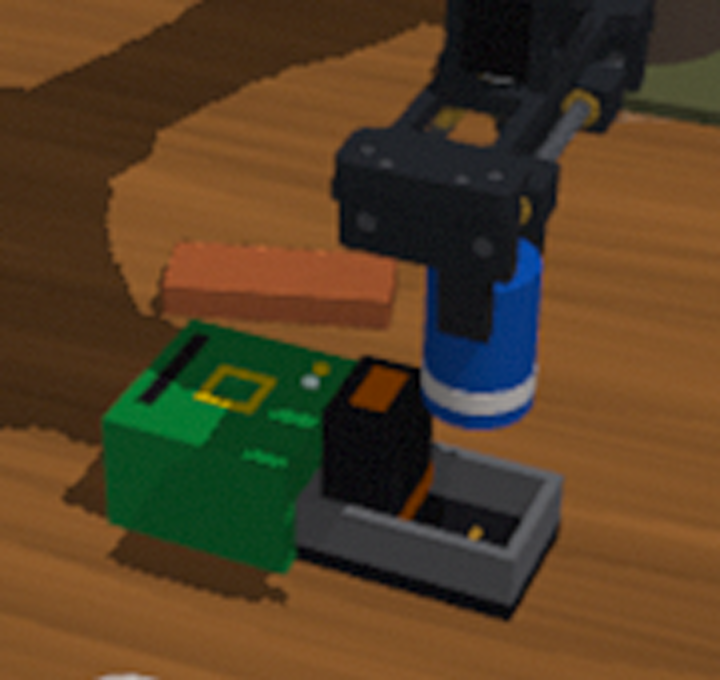

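```bash
python3 - <<'E'
from h import *
from functools import lru_cache
k=get_calibration('scene');T=np.array(k['T'])
im=cv2.cvtColor(cv2.imread('pics/s4f.png'),cv2.COLOR_BGR2HSV).astype(int)
b=(im[:,:,0]>100)&(im[:,:,0]<130)&(im[:,:,1]>120)&(im[:,:,2]>50)
for v in(225,230,235,238,252): 
    u=np.where(b[v,350:410])[0]+350;print(v,u.min() if len(u) else 0,u.max() if len(u) else 0)
a=np.linspace(0,2*np.pi,200)
def sil(y,z,x=.5477,rad=.024):
    W=np.c_[x+rad*np.cos(a),y+rad*np.sin(a),0*a+z];q=(W-T[:3,3])@T[:3,:3];u=k['fx']*q[:,0]/q[:,2]+k['cx'];w=k['fy']*q[:,1]/q[:,2]+k['cy'];return u.min().round(1),u.max().round(1),w.min().round(1),w.max().round(1)
for y in(.06,.0631,.066): print(y,'bottom',sil(y,.0894),'top',sil(y,.1614),'mid',sil(y,.12))
E
```

```text
225 367 394
230 367 393
235 366 393
238 366 393
252 367 391
0.06 bottom (np.float64(365.6), np.float64(393.7), np.float64(240.3), np.float64(256.4)) top (np.float64(367.2), np.float64(396.5), np.float64(204.9), np.float64(220.2)) mid (np.float64(366.3), np.float64(394.9), np.float64(225.6), np.float64(241.4))
0.0631 bottom (np.float64(367.4), np.float64(395.5), np.float64(240.6), np.float64(256.8)) top (np.float64(369.0), np.float64(398.4), np.float64(205.2), np.float64(220.6)) mid (np.float64(368.0), np.float64(396.7), np.float64(225.9), np.float64(241.8))
0.066 bottom (np.float64(369.0), np.float64(397.1), np.float64(241.0), np.float64(257.2)) top (np.float64(370.6), np.float64(400.1), np.float64(205.5), np.float64(221.0)) mid (np.float64(369.7), np.float64(398.4), np.float64(226.3), np.float64(242.2))
```

```bash
python3 -m handwheel '[[[0.001,0.01,0.001,0,0.001,0],[0.001,0.02,0.001,0,0.001,0],[0.001,0.03,0.001,0,0.001,0],[0.001,0.04,0.001,0,0.001,0],[0.001,0.05,0.001,0,0.001,0],[0.001,0.052,0.001,0,0.001,0],[0.001,0.054,0.001,0,0.001,0],[0.001,0.056,0.001,0,0.001,0],[0.001,0.058,0.001,0,0.001,0],[0.001,0.060,0.001,0,0.001,0],[0.001,0.060,0.001,0,0.001,0]]]'
```

```text
clock: 13.23
tool_pos: [0.5493, 0.0604, 0.0628]
eef_rot: [0.487, -0.513, 0.513, -0.487]
contact_force: [-1.2, 0.2, -5.0]
opening: 0.535
```

```bash
python3 -m handwheel '[[[0,0.004,0,0,0,0],[0,0.008,0,0,0,0],[0,0.012,0,0,0,0],[0,0.016,0,0,0,0],[0,0.018,0,0,0,0],[0,0.018,0,0,0,0]]]'
python3 -m handwheel '[[[0,0.001,0,0,0,0],[0,0.002,0,0,0,0],[0,0.003,0,0,0,0],[0,0.003,0,0,0,0]]]'
```

```text
clock: 13.73
tool_pos: [0.5489, 0.0604, 0.0441]
eef_rot: [-0.487, 0.513, -0.513, 0.487]
contact_force: [0.6, -0.1, -4.0]
opening: 0.534
clock: 14.07
tool_pos: [0.5494, 0.0605, 0.0431]
eef_rot: [0.487, -0.513, 0.513, -0.487]
contact_force: [-2.8, -0.4, 6.8]
opening: 0.536
```

```bash
python3 -m handwheel '[[[0,-0.0015,0,0,0,0],[0,-0.0015,0,0,0,0],[0,-0.0015,0,0,0,0],[0,-0.0015,0,0,0,0],[0,-0.0015,0,0,0,0],[0,-0.0015,0,0,0,0]]]' 1
python3 -m handwheel '[[[0,-0.03,0,0,0,0],[0,-0.06,0,0,0,0],[0,-0.1,0,0,0,0],[0,-0.13,0,0,0,0],[0,-0.17,0,0,0,0],[0,-0.17,0,0,0,0],[0,-0.17,0,0,0,0]]]'
python3 - <<'E'
from h import *
def tri(n,a,b):
    L=[]
    for c,(u,v) in(('top',a),('scene',b)):
        p,q=ray(c,u,v,0),ray(c,u,v,.3);d=(q-p)/np.linalg.norm(q-p);L.append((p,d))
    A=sum(np.eye(3)-np.outer(d,d) for p,d in L);B=sum((np.eye(3)-np.outer(d,d))@p for p,d in L)
    x=np.linalg.solve(A,B);print(n,x.round(4),'miss',[round(float(np.linalg.norm(np.cross(x-p,d))),4) for p,d in L])
f=lambda u,v:(420+(u-520)*60/185,180+v*130/400);g=lambda u,v:(120+u/4-.4,160+v/4-.4)
tri('bigtop',f(608,52),g(137,118));tri('awltop',f(619,188),g(241,101));tri('smalltop',f(663,74),g(66,246));tri('chis',f(604,306),g(352,33))
s=st();print(np.round(s['q'],2),s['clock']);go([.5675,-.319,.19],85)
E
```

```text
clock: 14.57
tool_pos: [0.5494, 0.0604, 0.0432]
eef_rot: [0.487, -0.513, 0.513, -0.487]
contact_force: [0.3, 0.2, -0.6]
opening: 0.964
clock: 15.15
tool_pos: [0.5508, 0.0606, 0.2155]
eef_rot: [0.485, -0.512, 0.514, -0.488]
contact_force: [-0.5, 0.6, -0.5]
opening: 1.0
bigtop [ 0.6521 -0.3082  0.1854] miss [0.0001, 0.0001]
awltop [ 0.5654 -0.3219  0.1463] miss [0.0, 0.0]
smalltop [ 0.6478 -0.3656  0.1058] miss [0.0009, 0.0009]
chis [ 0.4869 -0.3101  0.1458] miss [0.0008, 0.0008]
[-0.23  0.6   0.06  1.8  -0.05  0.74 -0.2 ] 15.15
shift [0.3782 0.0252 0.0363] turn [-0.0016 -0.4888  0.0009] rows>= 12.3 jawnow -3.0
```

```bash
python3 -m handwheel '[[[0.03,0.005,0.003,0,-0.04,0],[0.06,0.01,0.006,0,-0.08,0],[0.09,0.015,0.009,0,-0.118,0],[0.12,0.02,0.012,0,-0.157,0],[0.15,0.02,0.015,0,-0.196,0],[0.18,0.02,0.018,0,-0.235,0],[0.21,0.02,0.02,0,-0.27,0],[0.25,0.02,0.024,0,-0.31,0],[0.28,0.02,0.028,0,-0.35,0],[0.31,0.02,0.03,0,-0.39,0],[0.34,0.02,0.033,0,-0.43,0],[0.38,0.02,0.035,0,-0.47,0]]]'
python3 -m handwheel '[[[0,0,0,0,-0.018,0],[0,0,0,0,-0.018,0],[0,0,0,0,-0.018,0],[0,0,0,0,-0.018,0],[0,0,0,0,-0.018,0]]]'
python3 - <<'E'
from h import *
im=snapshot('scene')[:,:,::-1];a=cv2.resize(im[110:290,110:260],None,fx=3,fy=3,interpolation=cv2.INTER_CUBIC)
b=cv2.resize(im[215:315,265:415],None,fx=2.3,fy=2.3,interpolation=cv2.INTER_CUBIC)
o=np.zeros((a.shape[0],a.shape[1]+b.shape[1],3),np.uint8);o[:,:a.shape[1]]=a;o[:b.shape[0],a.shape[1]:]=b
cv2.imwrite('pics/s5.png',o)
go([.566,-.321,.105],82)
E
```

```text
clock: 16.15
tool_pos: [0.5642, -0.3192, 0.1914]
eef_rot: [-0.704, 0.05, -0.049, 0.707]
contact_force: [1.2, 1.0, -0.1]
opening: 1.002
clock: 16.57
tool_pos: [0.5648, -0.3186, 0.1929]
eef_rot: [-0.706, 0.032, -0.032, 0.707]
contact_force: [0.1, 0.8, 1.2]
opening: 1.0
shift [ 0.0013  0.0881 -0.0021] turn [-0.0003  0.0155 -0.0001] rows>= 2.1 jawnow 84.8
```

View pics/s5.png

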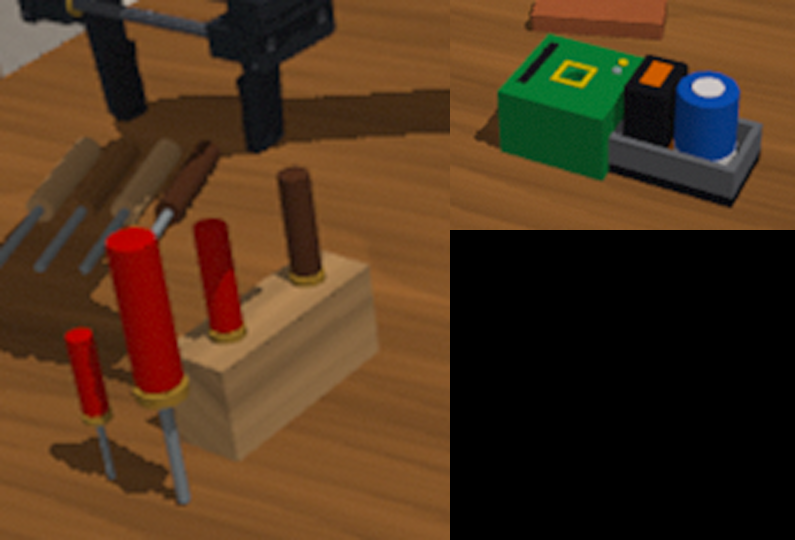

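Both packs stand upright and seated in the bay at crop (655,100) and (708,115), and the fingers are above the middle awl at crop (215,270).

```bash
python3 -m handwheel '[[[0.001,0,-0.002,0,0.015,0],[0.001,0.02,-0.002,0,0.015,0],[0.001,0.04,-0.002,0,0.015,0],[0.001,0.06,-0.002,0,0.015,0],[0.001,0.08,-0.002,0,0.015,0],[0.001,0.088,-0.002,0,0.015,0],[0.001,0.088,-0.002,0,0.015,0],[0.001,0.088,-0.002,0,0.015,0]]]'
python3 -m handwheel '[[[0,0,0,0,0,0],[0,0,0,0,0,0],[0,0,0,0,0,0],[0,0,0,0,0,0],[0,0,0,0,0,0],[0,0,0,0,0,0],[0,0,0,0,0,0],[0,0,0,0,0,0],[0,0,0,0,0,0],[0,0,0,0,0,0],[0,0,0,0,0,0],[0,0,0,0,0,0]]]' -1 40
```

```text
clock: 17.28
tool_pos: [0.5658, -0.3224, 0.1057]
eef_rot: [-0.705, 0.049, -0.049, 0.705]
contact_force: [-0.8, 1.5, -0.7]
opening: 0.999
clock: 18.28
tool_pos: [0.5653, -0.3229, 0.1052]
eef_rot: [-0.705, 0.05, -0.049, 0.705]
contact_force: [-0.4, 0.5, -0.7]
opening: 0.239
```

```bash
python3 -m handwheel '[[[0,-0.02,0,0,0,0],[0,-0.04,0,0,0,0],[0,-0.06,0,0,0,0],[0,-0.08,0,0,0,0],[0,-0.1,0,0,0,0],[0,-0.1,0,0,0,0],[0,-0.1,0,0,0,0]]]'
python3 -c "
from h import *
go([.542,-.055,.18],82)"
```

```text
clock: 18.87
tool_pos: [0.5658, -0.3231, 0.206]
eef_rot: [0.706, -0.049, 0.05, -0.705]
contact_force: [-0.0, 0.3, -0.7]
opening: 0.235
shift [-0.0611  0.0257  0.2622] turn [ 0.0002 -0.0002  0.0006] rows>= 6.5 jawnow 82.0
```

```bash
python3 -m handwheel '[[[-0.007,0,0.03,0,0,0],[-0.014,0,0.06,0,0,0],[-0.021,0,0.09,0,0,0],[-0.028,0,0.12,0,0,0],[-0.035,0,0.15,0,0,0],[-0.042,0,0.18,0,0,0],[-0.049,0,0.21,0,0,0],[-0.056,0,0.24,0,0,0],[-0.061,0,0.262,0,0,0],[-0.061,0.02,0.262,0,0,0],[-0.061,0.026,0.262,0,0,0],[-0.061,0.026,0.262,0,0,0]]]'
python3 -m handwheel '[[[0,0,0,0,0,0],[0,0,0,0,0,0]]]'
python3 - <<'E'
from h import *
im=snapshot('scene')[:,:,::-1];cv2.imwrite('pics/s6f.png',im);cv2.imwrite('pics/s6.png',cv2.resize(im[150:300,260:410],None,fx=4,fy=4,interpolation=cv2.INTER_CUBIC))
s=st();p=s['tool_pos'];print(p)
print('ideal tip px in crop',(proj('scene',[p[0],p[1],p[2]-.097])-[260,150])*4,'hole',(proj('scene',[.5435,-.0555,.06])-[260,150])*4)
E
```

```text
clock: 19.87
tool_pos: [0.5392, -0.0558, 0.1767]
eef_rot: [0.706, -0.052, 0.047, -0.705]
contact_force: [-0.3, 0.2, -0.5]
opening: 0.237
clock: 20.03
tool_pos: [0.5415, -0.0563, 0.1792]
eef_rot: [0.705, -0.05, 0.05, -0.705]
contact_force: [0.2, -0.2, -0.2]
opening: 0.242
[ 0.54177702 -0.05609586  0.17949005]
ideal tip px in crop [233.57873072 343.99653348] hole [234.0008781 387.319197 ]
```

View pics/s6.png

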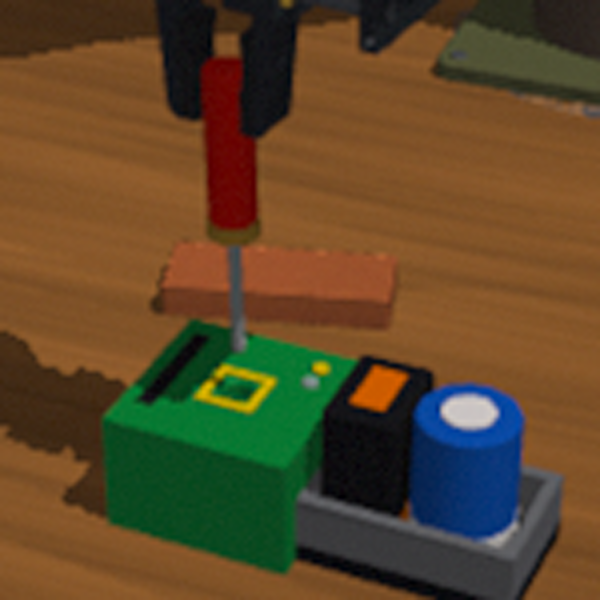

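```bash
python3 - <<'E'
from h import *
f=lambda u,v,z:ray('scene',260+u/4-.375,150+v/4-.375,z).round(4)
print(f(239,350,.0825),f(239,350,.079),f(237,389,.06))
im=cv2.cvtColor(snapshot('top'),cv2.COLOR_RGB2HSV)
E
```

```text
[ 0.5445 -0.0531  0.0825] [ 0.5397 -0.0551  0.079 ] [ 0.5434 -0.0548  0.06  ]
```

```bash
python3 -m handwheel '[[[0,0.006,-0.0015,0,0,0],[0,0.012,-0.0015,0,0,0],[0,0.018,-0.0015,0,0,0],[0,0.022,-0.0015,0,0,0],[0,0.026,-0.0015,0,0,0],[0,0.03,-0.0015,0,0,0],[0,0.034,-0.0015,0,0,0],[0,0.038,-0.0015,0,0,0],[0,0.038,-0.0015,0,0,0],[0,0.038,-0.0015,0,0,0]]]'
python3 -m handwheel '[[[0,0.003,0,0,0,0],[0,0.005,0,0,0,0],[0,0.007,0,0,0,0],[0,0.007,0,0,0,0],[0,0.007,0,0,0,0]]]'
```

```text
clock: 20.97
tool_pos: [0.5412, -0.0564, 0.1411]
eef_rot: [-0.705, 0.05, -0.049, 0.705]
contact_force: [-0.7, 1.2, -0.0]
opening: 0.236
clock: 21.38
tool_pos: [0.5412, -0.0565, 0.1342]
eef_rot: [-0.705, 0.05, -0.049, 0.705]
contact_force: [0.5, -0.1, -0.5]
opening: 0.238
```

```bash
for i in 1 ; do python3 -m handwheel '[[[0,0.001,0,0,0,0],[0,0.002,0,0,0,0],[0,0.002,0,0,0,0],[0,0.002,0,0,0,0]]]'
python3 -m handwheel '[[[0,0.001,0,0,0,0],[0,0.002,0,0,0,0],[0,0.002,0,0,0,0],[0,0.002,0,0,0,0]]]'
python3 -m handwheel '[[[0,0.001,0,0,0,0],[0,0.002,0,0,0,0],[0,0.002,0,0,0,0],[0,0.002,0,0,0,0]]]'
python3 -m handwheel '[[[0,0.001,0,0,0,0],[0,0.002,0,0,0,0],[0,0.002,0,0,0,0],[0,0.002,0,0,0,0]]]'; done
```

```text
clock: 21.72
tool_pos: [0.5413, -0.0565, 0.1322]
eef_rot: [-0.705, 0.05, -0.049, 0.705]
contact_force: [-0.2, 0.6, -1.6]
opening: 0.238
clock: 22.05
tool_pos: [0.5415, -0.0565, 0.1304]
eef_rot: [-0.705, 0.049, -0.05, 0.705]
contact_force: [-0.7, 0.8, 0.7]
opening: 0.237
clock: 22.38
tool_pos: [0.5415, -0.0565, 0.1284]
eef_rot: [-0.705, 0.049, -0.05, 0.705]
contact_force: [0.1, 0.1, 2.7]
opening: 0.238
clock: 22.72
tool_pos: [0.5414, -0.0565, 0.1263]
eef_rot: [-0.705, 0.049, -0.05, 0.705]
contact_force: [0.5, -0.7, 3.1]
opening: 0.238
```

```bash
python3 -m handwheel '[[[0,0.001,0,0,0,0],[0,0.001,0,0,0,0],[0,0.001,0,0,0,0],[0,0.001,0,0,0,0]]]'
python3 -m handwheel '[[[0,0.001,0,0,0,0],[0,0.001,0,0,0,0],[0,0.001,0,0,0,0],[0,0.001,0,0,0,0]]]'
python3 -m handwheel '[[[0,0.001,0,0,0,0],[0,0.001,0,0,0,0],[0,0.001,0,0,0,0],[0,0.001,0,0,0,0]]]'
```

```text
clock: 23.05
tool_pos: [0.542, -0.0565, 0.126]
eef_rot: [-0.705, 0.049, -0.05, 0.705]
contact_force: [-0.9, 0.0, 7.7]
opening: 0.233
clock: 23.38
tool_pos: [0.5427, -0.0565, 0.1256]
eef_rot: [0.705, -0.048, 0.051, -0.705]
contact_force: [-1.0, -0.5, 12.1]
opening: 0.238
clock: 23.72
tool_pos: [0.5434, -0.0565, 0.1254]
eef_rot: [0.705, -0.048, 0.051, -0.705]
contact_force: [-0.2, -0.6, 16.9]
opening: 0.238
```

```bash
python3 -m handwheel '[[[0,-0.001,0,0,0,0],[0,-0.001,0,0,0,0],[0,-0.001,0,0,0,0],[0,-0.001,0,0,0,0],[0,-0.001,0,0,0,0],[0,-0.001,0,0,0,0]]]'
python3 - <<'E'
from h import *
save('scene','s7.png',(110,120,430,360),2.5);s=st();print(s['contact_force'],s['tool_pos'])
E
```

```text
clock: 24.22
tool_pos: [0.5427, -0.0565, 0.1257]
eef_rot: [0.705, -0.048, 0.051, -0.705]
contact_force: [-0.6, -0.3, 12.7]
opening: 0.234
[-0.49244352 -1.30445346 12.50427482] [ 0.54263997 -0.05649692  0.12565579]
```

View pics/s7.png

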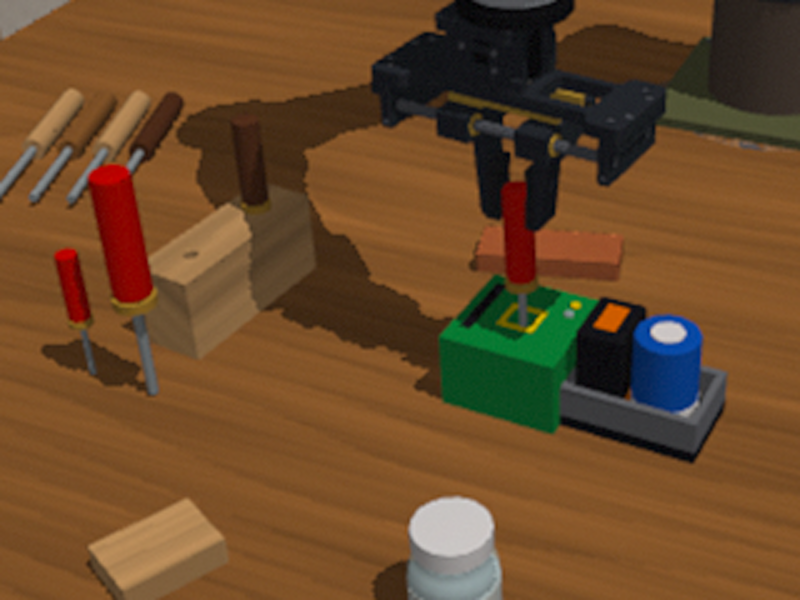

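The awl blade goes into the yellow-framed hole at crop (522,322). Both packs are upright in the bay, and the chisel, jar and whetstone look undisturbed.

```bash
python3 -c "
from h import *
print(job.finish_job())"
```

```text
the job is handed in; nothing more can be done
None
```

I handed in the job at about 24 s on the clock. Both packs are in the charger bay, and the awl is gripped and holding the reset button down.

- **Packs:** I lowered the block in first, next to the head, and then the round pack beside it. Each met the bay floor about 10 mm above its grasp height on the bench, which matches the floor height. The last picture shows both upright, seated and released.
- **Awl:** I took the middle-sized awl from the rack and lowered its point through the hole. The button began to resist at a tool height of about 0.131 m. It went hard against its stop at about 0.126 m, which matches the 5 mm travel. The final push reads about 12.5 N, well above the 4.5 N needed, and the gripper opening is steady at the handle's width.
- **Bystanders:** The chisel, jar and whetstone look undisturbed in the last picture.
- **Disagreements:** The two cameras differed by about 3 mm on the bay's x position, so I used a value in between, and both packs went in without touching a wall. My first estimate of the block's centre was a few mm off, so I slid the block gently against the head-side wall before releasing it.
- **Not checked:** The button's travel was judged from force and tool height only, because its position can't be read directly.

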